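# Wedge the rocking maze game

### The arm

A 6-joint arm with a two-finger parallel gripper is mounted at the origin on the work surface. World frame = base frame: x ahead of the robot, y to its left, z up, the work surface at z = 0. Lengths are in m, angles in degrees, forces in N, time in s.
With the tool pointing down it reaches from about 0.25 to 0.725 m from the base axis. Payload 9.7 kg.
Tool frame: the origin (TCP) lies on the centre line of the jaws, within the pads' length; the fingertips stand 22 mm ahead of it and the grasp point (between the pads) lies 3 mm ahead of it; z points along the fingers, y is the direction in which the jaws open and shut (so a half turn about z gives the same grasp; the last joint's range is limited). The gripper opens to 85 mm and grips with 20 to 120 N. Pads are 22 mm wide; open, the fingers measure 114 mm over their backs; the gripper's body (76 mm by 85 mm) begins 54 mm behind the grasp point. The pads swing forward as they close: fully open they stand 13 mm farther back than shut.
Start: joints at [67.494, 4.979, 10.078, 95.1, 0, 90], TCP at [0.211, 0.508, 0.253] pointing down, gripper open.
Joint ranges: [-179.16, 179.16], [-48.56, 103.87], [-65.8, 70.77], [-126.05, 130.52], [-82.76, 87.17], [-180, 180]. Speed limits (degrees/s): [127.2, 127.2, 147.25, 180, 180, 180].

### API

Orientations are given as [roll, pitch, yaw] about the fixed x, y, z axes, in that order (R = Rz(yaw) Ry(pitch) Rx(roll)).
In Python, from workcell import monitor, eyes, job gives the robot as it stands. The module is installed in compiled form; this text tells all that it offers.
- The arm moves only by the tool drive_tool, never from a script. Its argument "plan" is a list of rows, each a list of 3 entries, a list of its own where there are three numbers: the opening, from 0 (shut) to 1 (fully open), then the shift along the world's x, y, z in m, then the turn about the world's z in degrees. In form: [[gripper, [x, y, z], yaw], ...]. A call has 1 to 10 rows; each row shifts and turns the commanded pose from where the row before left it; what a row does not reach is not made up. A row lasts 1/8 s, in which the tool goes at most 62.5 mm and 10.7 degrees, less where a joint would pass 70% of its speed; a pose out of reach is approached as far as the arm can. A call is refused whole if a number of a shift passes 0.0625 or a number of a turn 10.7, either way. A call with a gripper value outside its range is refused whole. The fingers move at their own pace and stop on an object; "grip_force" is the grip in N (left out, the last holds). Time passes only in rows, so rows that do not move let the fingers close. It gives the time, the measured TCP pose, the force and the opening at its end, in the units of the state.
- monitor.get_obs(): the state, without advancing time (a new reading comes with each control period).
- eyes.camera(name): name is "scene" or "top" or "wrist"; returns (picture, depth): 420x560x3 uint8, red, green, blue; 420x560 float32, m along the optical axis (not along the pixel's ray), 0 where there is no reading.
- eyes.camera_params(name): a dict with "fx", "fy", "cx", "cy" (pixels), "extrinsics" (4x4, takes a point from world to camera coordinates); the wrist camera has in their place "mount" (4x4, takes a point from camera to tool coordinates, whose origin is the TCP and whose axes are the flange's). Camera axes: x right, y down, z forward; pixel columns grow to the right and rows downward; lengths in m; the calibration is good to about 2 mm. A picture is of the moment at which its call begins: read the wrist's pose just before it. camera_params takes no time and is no camera call.
- job.job_done(): hands the job in, once; it reports no verdict.
The state is a dict: "time": time; "q": joint angles; "qd": joint speeds; "joint_efforts": joint torques, N m; "ee_pos": TCP position; "tcp_rot": TCP orientation; "wrist_force": force on the tool from outside, world axes, zero at the start; "torque": the same for the moment, N m; "opening": finger opening in m.
Only numpy, scipy, OpenCV 4.12 (cv2) and the standard library are available. Lean on these libraries where they do the work, as an engineer would, in place of code of your own. Each camera call takes 0.05 s, during which the arm holds its last target.

### The job

The wooden tilt-maze game rocks because it has lost the foot at its near right corner (seen from the robot), the one beside the loose wooden wedge. Press that corner down with the fingertips to feel it rock and let it come back up, then push the wedge along the table, thin end first, in under the right-hand side of the case at that corner, only until it takes up the gap and bears against the case, and press the corner again to feel that it no longer gives. Just press and push: grip and lift nothing, do not shove the case along the table, and leave the other things where they are.

Things in the scene. Friction and masses are not known exactly. Their poses are not given: they have to be found in the camera images.
- case: tilt-maze game: loose wooden case, 280 mm along its own x, 240 along y, 0.7 to 1.1 kg. Origin at table height below its centre. Underside 10 mm, top rim 85 mm above the table. Rubber feet 10 mm high, 18 mm in from the faces, at three corners; none at (-x,-y), the near right corner. Knobs stick out 32 mm from the middle of the -x and +y faces, a small ball tray 20 mm from -x; the -y face is plain
- loose_corner (a point): place to press: on the flat top of the 24 mm wide rim at the corner without a foot, 14 mm in from both outer faces (case frame -126, -106, +85 mm). 85 mm above the table when the case stands level, as it does at the start; about 1 N pressed on it tips this corner down till it meets the table (this point then at about 76 mm), and it comes back up when released
- gap_edge (a point): lower edge of the case's plain -y face, 10 mm above the table, 35 mm from the corner without a foot (case frame -105, -120, +10 mm); a good middle for the wedge, which goes in here along the case's own +y
- wedge: loose plain wooden wedge lying flat, 120 mm long along its own x, 40 mm wide, about 45 g, 16 mm thick at the -x end, tapering evenly to 2 mm at the +x end, ends cut square. Origin under its centre, on the table. Its thin end starts 25 to 75 mm short of the case's -y face and points at it within about 0.15 rad
- wedge_thin_end (a point): middle of the wedge's thin edge, on the table. When this is about 69 mm inside the case's -y face the wedge just meets the lower edge of the case. Up to there it slides with about 0.3 N; beyond, the push needed rises within about 4 mm to 3 to 5 N, and pushing on then shoves the case along with the wedge
- wedge_thick_end (a point): middle of the wedge's thick end face (40 mm wide, 16 mm high), 8 mm above the table; the place to push
- tile_a: round black game tile with coloured stripes, 48 mm across and 9 mm thick, lying flat; origin under its centre
- tile_b: another such tile, 48 mm across and 9 mm thick; origin under its centre
- pawn: dark wooden pawn, 28 mm across its foot and 52 mm tall, standing on the table beside the case; origin under its centre
- die: white die, 18 mm; origin under its centre
- pen: white pen lying on the table, 132 mm long along its own x, 12 mm thick; origin under its middle
- bottle_a: green glass drink bottle, 58 mm across, 230 mm tall, standing at the left; origin under its centre
- bottle_b: amber glass drink bottle, 58 mm across, 230 mm tall, standing at the left; origin under its centre
- cup: paper cup, 82 mm across its mouth, 100 mm tall, standing at the right; origin under its centre
Things that resemble listed ones, but are neither listed nor needed, are in the scene too. Several things have the shape of the wedge; the one meant has the colours described above.

How it is judged:
By the outcome, as a careful person would: the job done as asked, in the order asked, and still so for the second after the job is handed in, with the robot touching nothing.
It also fails if it takes over 58 s, if anything falls off the work surface, if the arm or the gripper's body presses on something with over 40 N, if the wrist force passes 120 N, or if a joint passes its speed limit or range.

## Working session

There is one attempt and no reset: what is moved stays moved. The work goes in short steps, Python scripts to look and compute and a tool call to move; the robot and the scene stay as the last step left them, time stands still between calls to the robot, and variables do not carry over. Pictures are saved under pics/ and viewed, and the job is handed in when it is done.

Besides the shell and the picture viewer there is one more tool, called after ">>>" in YAML: its name, and indented under it one key for each argument. drive_tool: Moves the arm, as the interface text tells. Its arguments: {"type":"object","properties":{"plan":{"type":"array","items":{"type":"array"}},"grip_force":{"type":"number"}},"required":["plan"]}

```bash
mkdir -p pics; cat > h.py <<'E'
import numpy as np, cv2
from workcell import monitor, eyes, job
def grab(n,tag):
    p,d=eyes.camera(n); cv2.imwrite(f'pics/{tag}.png',p[:,:,::-1]); np.save(f'pics/{tag}.npy',d); return p,d
def ray(n,u,v,z):
    c=eyes.camera_params(n);E=np.array(c['extrinsics']);R=E[:3,:3];o=-R.T@E[:3,3]
    r=R.T@np.array([(u-c['cx'])/c['fx'],(v-c['cy'])/c['fy'],1]);return o+r*(z-o[2])/r[2]
def dep(n,u,v,d):
    c=eyes.camera_params(n);E=np.array(c['extrinsics']);z=d[v,u]
    return E[:3,:3].T@(np.array([(u-c['cx'])/c['fx']*z,(v-c['cy'])/c['fy']*z,z])-E[:3,3])
E
python3 - <<'E'
from h import *
o=monitor.get_obs();print(o)
grab('top','top0');grab('scene','sc0')
print(eyes.camera_params('top'))
E
```

```text
{'time': 0.0, 'q': array([6.74955100e+01, 5.01046386e+00, 1.00331403e+01, 9.51000958e+01,
       8.25170161e-04, 9.00012175e+01]), 'qd': array([-0.00187939,  0.0944256 , -0.02379875,  0.11504861,  0.12135527,
        0.09207015]), 'joint_efforts': array([-4.27056526e-03, -5.20393109e+01,  4.64804792e+01,  1.66038796e-02,
       -1.04305568e-04, -2.54801726e-06]), 'ee_pos': array([0.21043088, 0.5079224 , 0.2525774 ]), 'tcp_rot': array([-1.79922581e+02, -8.23524274e-04,  1.57494291e+02]), 'wrist_force': array([-0.25157199, -0.13991796, -0.75501863]), 'torque': array([0.00179587, 0.05034735, 0.02055082]), 'opening': 0.0851109993389956}
{'fx': 481.1841575378246, 'fy': 481.1841575378246, 'cx': 275.5373444208768, 'cy': 208.09291736015794, 'extrinsics': array([[-0.02486537, -0.99967026,  0.00640946,  0.0200999 ],
       [-0.993764  ,  0.02402033, -0.10888586,  0.61430606],
       [ 0.108696  , -0.00907698, -0.9940336 ,  1.35061795],
       [ 0.        ,  0.        ,  0.        ,  1.        ]])}
```

View pics/top0.png

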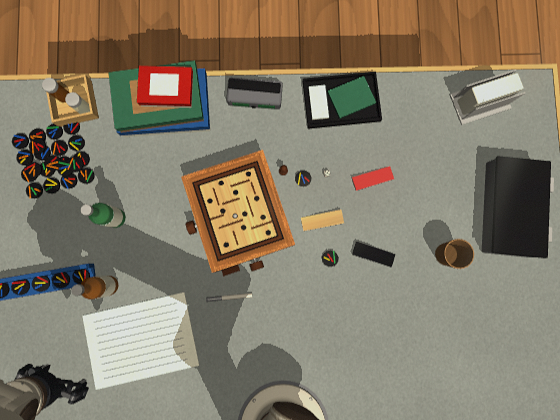

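View pics/sc0.png

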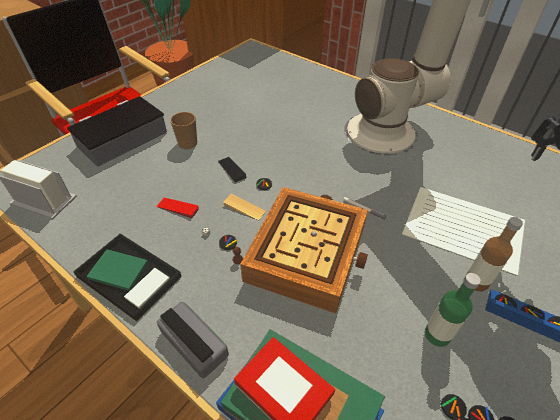

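The top view shows three wedge shapes: wooden (322,219), red (373,178) and black (374,253). The plain wooden one fits the description, and it lies beside the near right corner of the case at about (293,245). I'll confirm in an enlarged crop.

```bash
python3 - <<'E'
import cv2
p=cv2.imread('pics/top0.png')
cv2.imwrite('pics/c1.png',cv2.resize(p[140:280,170:370],None,fx=4,fy=4,interpolation=cv2.INTER_CUBIC))
cv2.imwrite('pics/c2.png',cv2.resize(p[195:275,240:360],None,fx=6.6,fy=6.6,interpolation=cv2.INTER_CUBIC))
E
```

```text
(no output)
```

View pics/c1.png

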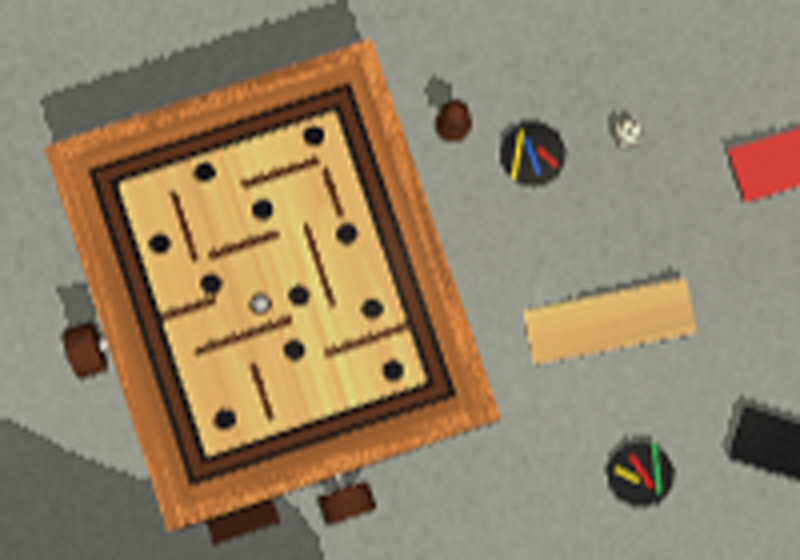

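View pics/c2.png

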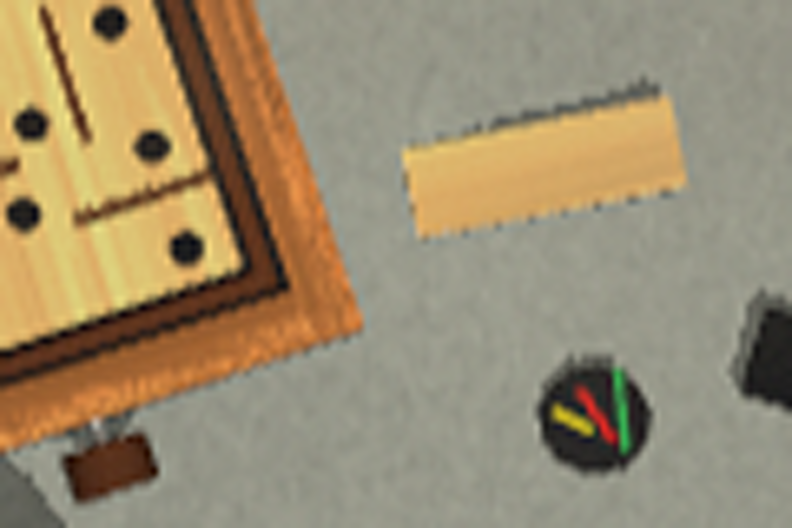

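```bash
cat >> h.py <<'E'
def fit(obj,w):
    # 2D rigid fit obj->w
    oc,wc=obj.mean(0),w.mean(0);a=obj-oc;b=w-wc
    th=np.arctan2((a[:,0]*b[:,1]-a[:,1]*b[:,0]).sum(),(a*b).sum());R=np.array([[np.cos(th),-np.sin(th)],[np.sin(th),np.cos(th)]])
    t=wc-R@oc;return R,t,np.degrees(th),(w-(obj@R.T+t))*1e3
E
python3 - <<'E'
from h import *
s=lambda P,f,ox,oy:(np.array(P,float)+.5)/f-.5+[ox,oy]
C=s([(497,418),(372,42),(50,148),(168,530)],4,170,140)
W=np.array([ray('top',*p,.085)[:2] for p in C])
print(W,np.linalg.norm(W-np.roll(W,-1,0),axis=1))
obj=np.array([(-.14,-.12),(.14,-.12),(.14,.12),(-.14,.12)])
R,t,th,res=fit(obj,W);print('case',t,th,res)
c2=s([(404,149),(419,237),(686,187),(670,97)],6.6,240,195)
Z=[.002,.002,.016,.016]
V=np.array([ray('top',*p,z)[:2] for p,z in zip(c2,Z)])
print(V,np.linalg.norm(V-np.roll(V,-1,0),axis=1))
wo=np.array([(.06,-.02),(.06,.02),(-.06,.02),(-.06,-.02)])
Rw,tw,tt,rw=fit(wo,V)
wo=np.array([(.06,.02),(.06,-.02),(-.06,-.02),(-.06,.02)])
Rw2,tw2,tt2,rw2=fit(wo,V)
print('w',tw,tt,rw,'\n',tw2,tt2,rw2)
inv=lambda p:R.T@(p-t)
print('thin in case',inv(tw2+Rw2@[.06,0]),'thick',inv(tw2+Rw2@[-.06,0]), 'thick world',tw2+Rw2@[-.06,0])
print('loose',t+R@[-.126,-.106],'gap',t+R@[-.105,-.12])
d=np.load('pics/top0.npy')
for p in [C.mean(0),C[0]+[-4,-4],c2[:2].mean(0)+[3,0],c2[2:].mean(0)-[3,0]]: print(dep('top',int(round(p[0])),int(round(p[1])),d))
for n,p,z in [('tb',(330,258),.009),('black',(374,253),.01),('ta',(303,178),.009)]: print(n,ray('top',*p,z))
E
```

```text
[[ 0.50822657 -0.04237773]
 [ 0.77339324  0.03764893]
 [ 0.70340877  0.26341266]
 [ 0.43760858  0.18409065]] [0.27697947 0.23636219 0.27738371 0.23722316]
case [0.60565929 0.11069363] 16.94422924374072 [[ 1.51683817  2.52100973]
 [-1.16138397  0.94427008]
 [-1.20007552 -2.87333598]
 [ 0.84462133 -0.59194384]]
[[ 0.58950659 -0.06873394]
 [ 0.55016429 -0.07419114]
 [ 0.56845489 -0.19152768]
 [ 0.60845006 -0.18606142]] [0.03971899 0.11875356 0.04036698 0.11884693]
w [ 0.57914396 -0.13012854] 98.89711239020463 [[-0.11708448 -0.97666372]
 [ 0.05931989 -0.24744765]
 [-0.20934728  0.97213805]
 [ 0.26711186  0.25197332]] 
 [ 0.57914396 -0.13012854] 99.16485108074387 [[ 39.66385138   5.34606993]
 [-39.16781715  -6.48216118]
 [-39.99028313  -5.35059559]
 [ 39.4942489    6.48668685]]
thin in case [-0.08742812 -0.16319237] thick [-0.1036712  -0.28208797] thick world [ 0.58870049 -0.18936259]
loose [ 0.5160218  -0.02742632] gap [ 0.54019034 -0.03469831]
[0.60345999 0.10952379 0.08446686]
[ 0.51967812 -0.03194384  0.08791072]
[ 5.69235198e-01 -8.06429163e-02 -4.61438573e-04]
[ 0.58919357 -0.17962111  0.01295356]
tb [ 0.4680868  -0.14929954  0.009     ]
black [ 0.47932635 -0.27735955  0.01      ]
ta [ 0.70457855 -0.07837271  0.009     ]
```

Confirmed: the plain wooden wedge has its thin end (404–419, 149–237 in the crop) facing the case. It measures 119 × 40 mm, heading 98.9°. The case is at yaw 16.9°, and its sides measure 277 × 237 mm against the given 280 × 240. I'm moving over with the jaws shut and going around the bottles.

>>> drive_tool:
  plan:
    - [0,[0.01,-0.036,0.004],-5]
    - [0,[0.01,-0.036,0.004],-5]
    - [0,[0.01,-0.036,0.004],-5]
    - [0,[0.01,-0.036,0.004],-5]
    - [0,[0.01,-0.036,0.004],-5]
    - [0,[0.01,-0.036,0.004],-5]
    - [0,[0.01,-0.036,0.004],-5]
    - [0,[0.01,-0.036,0.004],-5]
    - [0,[0.01,-0.036,0.004],-5]
    - [0,[0.01,-0.036,0.004],-5]

```text
time: 1.35
ee_pos: [0.3105, 0.1469, 0.2932]
tcp_rot: [-180.0, 0.0, 107.3]
wrist_force: [0.2, 0.1, -0.7]
opening: 0.0003
```

>>> drive_tool:
  plan:
    - [0,[0.012,-0.03,0],0]
    - [0,[0.012,-0.03,0],0]
    - [0,[0.012,-0.03,0],0]
    - [0,[0.012,-0.03,0],0]
    - [0,[0.012,-0.03,0],0]
    - [0,[0.012,-0.03,0],0]
    - [0,[0.012,-0.025,0],0]
    - [0,[0.012,-0.02,0],0]
    - [0,[0.012,-0.015,0],0]
    - [0,[0,0,0],0]

```text
time: 2.6
ee_pos: [0.4189, -0.0924, 0.2927]
tcp_rot: [-179.9, -0.0, 107.4]
wrist_force: [-0.0, 0.1, 0.7]
opening: -0.0001
```

```bash
python3 - <<'E'
from h import *
o=monitor.get_obs();print(o)
grab('wrist','w0'); p=eyes.camera_params('wrist'); print(p)
E
```

```text
{'time': 2.6, 'q': array([-1.24416066e+01, -1.02688239e+01, -1.55762184e-01,  1.00185277e+02,
        1.80266469e-03,  6.01304068e+01]), 'qd': array([ 1.33811213, -1.44656347, -0.8029786 ,  0.86332506,  0.2792159 ,
        0.80339008]), 'joint_efforts': array([ -0.93029458, -33.3494246 ,  46.13407373,  -0.38298114,
        -0.08357825,  -0.24387636]), 'ee_pos': array([ 0.41892465, -0.09241705,  0.29270705]), 'tcp_rot': array([-1.79938276e+02, -3.75282022e-02,  1.07427965e+02]), 'wrist_force': array([-0.04291606,  0.1490077 ,  0.70197151]), 'torque': array([ 0.00422484,  0.10867054, -0.01120699]), 'opening': -0.0001163901754821522}
{'fx': 318.52152646702615, 'fy': 318.52152646702615, 'cx': 281.4917951057421, 'cy': 206.08413797011022, 'mount': array([[-2.02261990e-04, -9.52096164e-01, -3.05798713e-01,
         7.78217636e-02],
       [ 9.99999972e-01, -1.55670117e-04, -1.76747186e-04,
        -3.93264959e-04],
       [ 1.20676597e-04, -3.05798740e-01,  9.52096169e-01,
        -1.20371880e-01],
       [ 0.00000000e+00,  0.00000000e+00,  0.00000000e+00,
         1.00000000e+00]])}
```

View pics/w0.png

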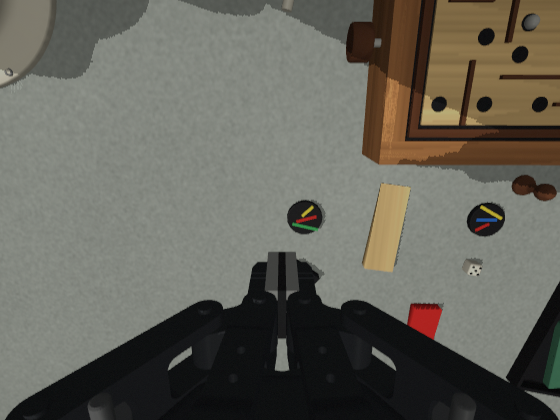

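The wrist view shows the case's near right rim corner at about (380,163), the wedge from (395,185) to (380,270), and tile_b at (305,216). An enlarged crop will refine the poses.

```bash
python3 - <<'E'
import cv2
p=cv2.imread('pics/w0.png')
cv2.imwrite('pics/c3.png',cv2.resize(p[120:285,350:560],None,fx=3.6,fy=3.6,interpolation=cv2.INTER_CUBIC))
E
```

```text
(no output)
```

View pics/c3.png

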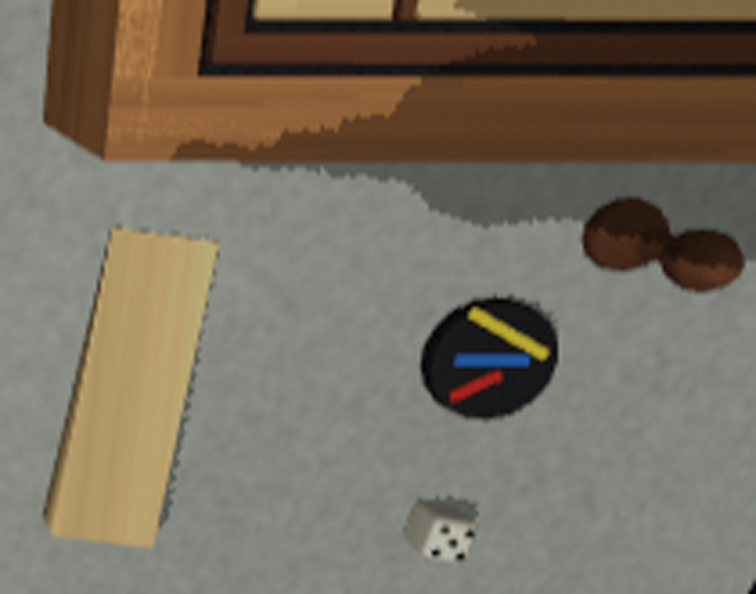

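```bash
cat >> h.py <<'E'
from scipy.spatial.transform import Rotation as Ro
def wray(u,v,z,pos,rpy):
    p=eyes.camera_params('wrist');M=np.array(p['mount']);R=Ro.from_euler('xyz',rpy,degrees=True).as_matrix()
    o=R@M[:3,3]+pos;r=R@M[:3,:3]@np.array([(u-p['cx'])/p['fx'],(v-p['cy'])/p['fy'],1]);return o+r*(z-o[2])/r[2]
E
python3 - <<'E'
from h import *
pos=np.array([.41892,-.09242,.29271]);rpy=[-179.94,-.0375,107.428]
s=lambda P,f,ox,oy:(np.array(P,float)+.5)/f-.5+[ox,oy]
g=lambda P,Z:np.array([wray(*p,z,pos,rpy)[:2] for p,z in zip(s(P,3.6,350,120),Z)])
c=g([(107,159),(756,163),(121,0)],[.085]*3)
an=lambda v:np.degrees(np.arctan2(v[1],v[0]))
print(c,an(c[1]-c[0]),an(c[2]-c[0]))
V=g([(111,229),(218,242),(155,547),(55,537)],[.002,.002,.016,.016])
print(V,np.linalg.norm(V-np.roll(V,-1,0),axis=1))
wo=np.array([(.06,.02),(.06,-.02),(-.06,-.02),(-.06,.02)])
R,t,th,res=fit(wo,V);print(t,th,res,'thick',t+R@[-.06,0],'thin',t+R@[.06,0])
for a in (16.94,an(c[1]-c[0])):
  A=np.radians(a);Rc=np.array([[np.cos(A),-np.sin(A)],[np.sin(A),np.cos(A)]])
  tc=c[0]-Rc@[-.14,-.12]
  print(a,'case',tc,'loose',tc+Rc@[-.126,-.106],'thin c',Rc.T@(t+R@[.06,0]-tc),'thick c',Rc.T@(t+R@[-.06,0]-tc))
E
```

```text
[[ 0.50955678 -0.04441278]
 [ 0.68842822  0.01052265]
 [ 0.49604144 -0.00226757]] 17.07289587504383 107.78026429581796
[[ 0.54992508 -0.07459369]
 [ 0.58951924 -0.06732455]
 [ 0.61050576 -0.18515221]
 [ 0.57175592 -0.19276305]] [0.04025591 0.11968205 0.03949019 0.12016898]
[ 0.5804265  -0.12995837] 100.33037837427098 [[-0.06618577 -0.0762419 ]
 [ 0.17637144  0.01994201]
 [-0.35597392  0.24709052]
 [ 0.24578825 -0.19079062]] thick [ 0.59118593 -0.18898578] thin [ 0.56966707 -0.07093097]
16.94 case [0.60851782 0.11117228] loose [ 0.51887014 -0.02694106] thin c [-0.09022448 -0.16288191] thick c [-0.10403695 -0.28208433]
17.07289587504383 case [0.60815668 0.1114014 ] loose [ 0.51882959 -0.0269195 ] thin c [-0.09032407 -0.16299725] thick c [-0.104413   -0.28216731]
```

>>> drive_tool:
  plan:
    - [0,[0.025,0.0165,-0.01],0]
    - [0,[0.025,0.0165,-0.025],0]
    - [0,[0.025,0.0165,-0.025],0]
    - [0,[0.024,0.016,-0.03],0]
    - [0,[0,0,-0.03],0]
    - [0,[0,0,-0.02],0]
    - [0,[0,0,-0.015],0]
    - [0,[0,0,0],0]
    - [0,[0,0,0],0]

```text
time: 3.78
ee_pos: [0.5178, -0.0263, 0.1393]
tcp_rot: [179.9, 0.0, 107.5]
wrist_force: [0.1, -0.6, -0.1]
opening: 0.0001
```

```bash
python3 - <<'E'
from h import *
o=monitor.get_obs();print(o['ee_pos'],o['wrist_force'],o['tcp_rot'])
grab('wrist','w1');grab('scene','s1')
E
```

```text
[ 0.51780152 -0.02626375  0.13930608] [ 0.14561534 -0.58482484 -0.14401695] [1.79929628e+02 2.36911134e-02 1.07501489e+02]
```

View pics/w1.png

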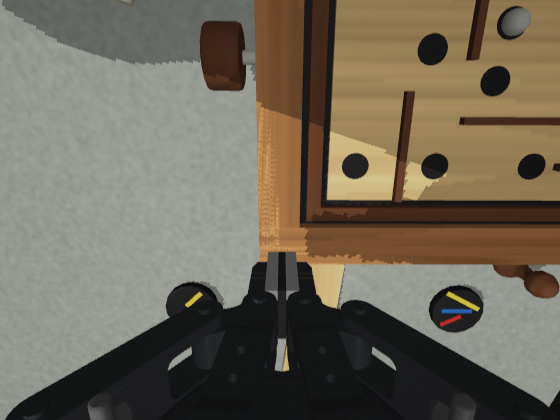

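The fingertips (282,260) stand over the rim corner and the pose matches the target. I'm descending slowly to press.

>>> drive_tool:
  plan:
    - [0,[0,0,-0.012],0]
    - [0,[0,0,-0.012],0]
    - [0,[0,0,-0.003],0]
    - [0,[0,0,0],0]
    - [0,[0,0,0],0]

```text
time: 4.5
ee_pos: [0.5177, -0.0264, 0.1116]
tcp_rot: [180.0, 0.0, 107.5]
wrist_force: [0.3, -0.1, 0.4]
opening: 0.0
```

>>> drive_tool:
  plan:
    - [0,[0,0,-0.002],0]
    - [0,[0,0,-0.002],0]
    - [0,[0,0,0],0]
    - [0,[0,0,0],0]

```text
time: 5.0
ee_pos: [0.5175, -0.0264, 0.1073]
tcp_rot: [-180.0, -0.0, 107.5]
wrist_force: [-0.1, -0.3, 0.2]
opening: -0.0
```

>>> drive_tool:
  plan:
    - [0,[0,0,-0.002],0]
    - [0,[0,0,0],0]
    - [0,[0,0,0],0]

```text
time: 5.38
ee_pos: [0.5176, -0.0264, 0.1054]
tcp_rot: [180.0, 0.0, 107.5]
wrist_force: [-0.0, -0.8, 2.4]
opening: 0.0002
```

>>> drive_tool:
  plan:
    - [0,[0,0,-0.002],0]
    - [0,[0,0,-0.001],0]
    - [0,[0,0,0],0]
    - [0,[0,0,0],0]

```text
time: 5.88
ee_pos: [0.5175, -0.0264, 0.1023]
tcp_rot: [-180.0, -0.0, 107.5]
wrist_force: [-0.2, -1.4, 1.9]
opening: -0.0001
```

>>> drive_tool:
  plan:
    - [0,[0,0,-0.002],0]
    - [0,[0,0,0],0]
    - [0,[0,0,0],0]

```text
time: 6.25
ee_pos: [0.5175, -0.0263, 0.1002]
tcp_rot: [180.0, -0.0, 107.5]
wrist_force: [-0.9, -1.2, 2.0]
opening: -0.0001
```

>>> drive_tool:
  plan:
    - [0,[0,0,-0.001],0]
    - [0,[0,0,0],0]
    - [0,[0,0,0],0]

```text
time: 6.62
ee_pos: [0.5175, -0.0264, 0.0993]
tcp_rot: [-180.0, -0.0, 107.5]
wrist_force: [0.1, -1.8, 1.9]
opening: -0.0002
```

>>> drive_tool:
  plan:
    - [0,[0,0,-0.001],0]
    - [0,[0,0,0],0]
    - [0,[0,0,0],0]

```text
time: 7.0
ee_pos: [0.5176, -0.0265, 0.0985]
tcp_rot: [180.0, 0.0, 107.5]
wrist_force: [-2.0, -2.3, 4.4]
opening: 0.0003
```

>>> drive_tool:
  plan:
    - [0,[0,0,-0.0007],0]
    - [0,[0,0,0],0]
    - [0,[0,0,0],0]

```text
time: 7.38
ee_pos: [0.5176, -0.0265, 0.0983]
tcp_rot: [180.0, 0.0, 107.5]
wrist_force: [-3.3, -2.7, 8.7]
opening: 0.0
```

It bottomed out at about 76 mm and the force then rose to 8.7 N, so the corner does rock. I'm releasing it.

>>> drive_tool:
  plan:
    - [0,[0,0,0.003],0]
    - [0,[0,0,0.003],0]
    - [0,[0,0,0.003],0]
    - [0,[0,0,0.006],0]
    - [0,[0,0,0.015],0]
    - [0,[0,0,0.03],0]
    - [0,[0,0,0.04],0]
    - [0,[0,0,0],0]

```text
time: 8.38
ee_pos: [0.5188, -0.0265, 0.2017]
tcp_rot: [179.7, 0.1, 107.5]
wrist_force: [-0.2, -0.3, -0.1]
opening: 0.0002
```

```bash
python3 - <<'E'
from h import *
o=monitor.get_obs();print(o['ee_pos'],o['wrist_force'],o['tcp_rot'])
grab('wrist','w2')
p=cv2.imread('pics/w2.png');cv2.imwrite('pics/c4.png',cv2.resize(p[130:290,200:400],None,fx=4,fy=4,interpolation=cv2.INTER_CUBIC))
E
```

```text
[ 0.51882625 -0.02649538  0.20173643] [-0.15904926 -0.26417877 -0.12020823] [1.79688514e+02 1.20396005e-01 1.07494250e+02]
```

View pics/w2.png

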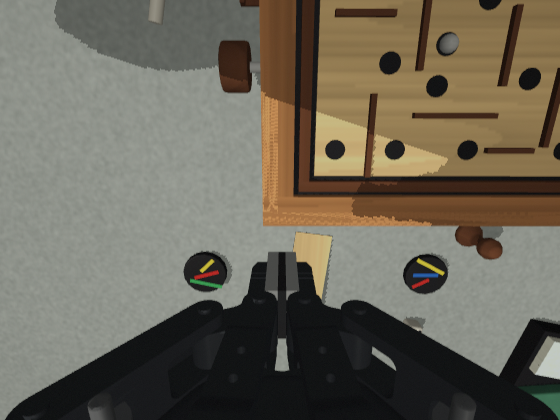

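View pics/c4.png

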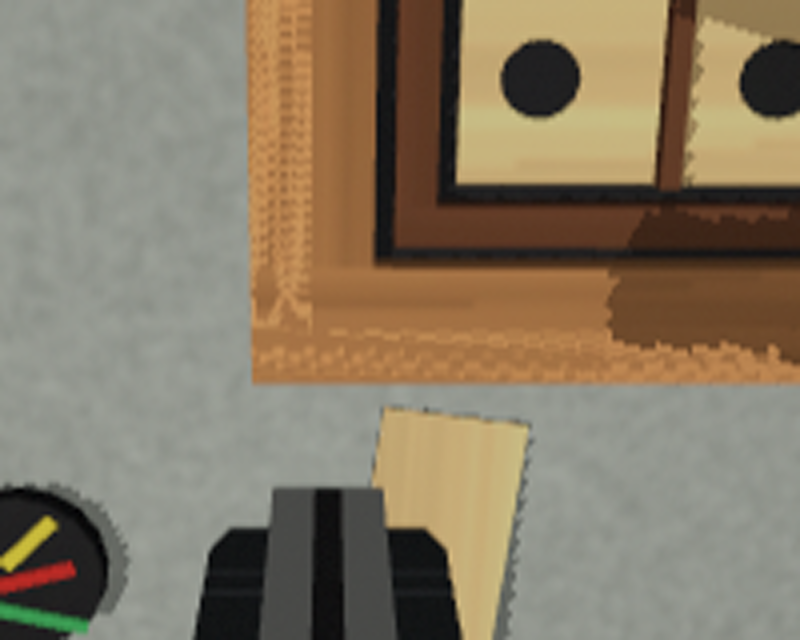

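The case is back up and level (corner at (252,384) in the crop). Next I'm going behind the thick end of the wedge.

>>> drive_tool:
  plan:
    - [0,[0.013,-0.034,0],-3.65]
    - [0,[0.013,-0.034,0],-3.65]
    - [0,[0.013,-0.034,0],0]
    - [0,[0.013,-0.034,0],0]
    - [0,[0.014,-0.034,-0.03],0]
    - [0,[0.0135,-0.034,-0.04],0]
    - [0,[0,0,-0.035],0]
    - [0,[0,0,-0.02],0]
    - [0,[0,0,0],0]
    - [0,[0,0,0],0]

```text
time: 9.68
ee_pos: [0.5977, -0.2302, 0.0743]
tcp_rot: [179.9, 0.1, 100.2]
wrist_force: [0.4, 0.9, 0.7]
opening: 0.0001
```

```bash
python3 - <<'E'
from h import *
o=monitor.get_obs();print(o['ee_pos'],o['wrist_force'],o['tcp_rot'])
pos,rpy=o['ee_pos'],o['tcp_rot']
grab('wrist','w3');grab('scene','s3')
for p,z in [((264,225.5),.085)]: print(wray(*p,z,np.array([.51883,-.0265,.20174]),[179.69,.12,107.49]))
print(repr(pos),repr(rpy))
E
```

```text
[ 0.5976547  -0.23019779  0.07428566] [0.35703712 0.94015312 0.67268126] [1.79901727e+02 6.08046733e-02 1.00227857e+02]
[ 0.51024379 -0.04479837  0.085     ]
array([ 0.5976547 , -0.23019779,  0.07428566]) array([1.79901727e+02, 6.08046733e-02, 1.00227857e+02])
```

View pics/w3.png

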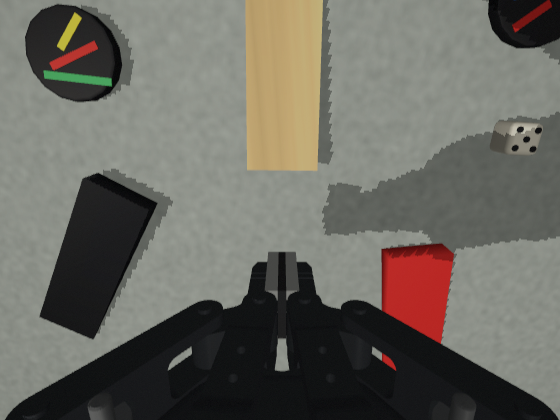

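The wedge's thick edge is at (247–318, 170), square to the tool and nearly centred.

```bash
python3 - <<'E'
from h import *
pos=np.array([0.59765,-0.2302,0.07429]);rpy=[179.9,.06,100.228]
P=[wray(*p,z,pos,rpy)[:2] for p,z in [((247,170.5),.016),((318,170.5),.016),((245.5,0),.008),((323,0),.008)]]
print(P); a=(P[0]+P[1])/2;print('thick',a,np.linalg.norm(P[0]-P[1]))
e=P[1]-P[0];print('heading by edge',np.degrees(np.arctan2(e[1],e[0]))+90)
for i,j in((0,2),(1,3)):e=P[j]-P[i];print(np.degrees(np.arctan2(e[1],e[0])))
A=np.radians(17.03);Rc=np.array([[np.cos(A),-np.sin(A)],[np.sin(A),np.cos(A)]])
tc=np.array([.5098,-.0446])-Rc@[-.14,-.12]
print('case',tc,'thick c',Rc.T@(a-tc))
h=np.radians(100.3);print('tool lateral offset',(a-pos[:2])@[np.cos(h),np.sin(h)],(a-pos[:2])@[-np.sin(h),np.cos(h)])
for y in (-.171,-.185,-.2): print(y, tc+Rc@[-.105,y], tc+Rc@[-.105,y-.011])
E
```

```text
[array([ 0.57071641, -0.19278339]), array([ 0.61044878, -0.18563618]), array([ 0.55666441, -0.10751058]), array([ 0.59550277, -0.10049331])]
thick [ 0.5905826  -0.18920979] 0.04037008988567709
heading by edge 100.19753039307426
99.3576006185149
99.95628933278569
case [0.60851653 0.11114032] thick c [-0.10511181 -0.28192786]
tool lateral offset 0.04159332540754765 -0.0003756302199130408
-0.171 [ 0.5582018 -0.0831132] [ 0.56142339 -0.09363086]
-0.185 [ 0.56230201 -0.09649932] [ 0.56552361 -0.10701698]
-0.2 [ 0.56669509 -0.11084159] [ 0.56991669 -0.12135926]
```

>>> drive_tool:
  plan:
    - [0,[0,0,-0.02],0]
    - [0,[0,0,-0.02],0]
    - [0,[0,0,-0.005],0]
    - [0,[0,0,0],0]
    - [0,[-0.0014,0.0079,0],0]
    - [0,[-0.0014,0.0079,0],0]
    - [0,[-0.0014,0.0079,0],0]
    - [0,[0,0,0],0]
    - [0,[0,0,0],0]

```text
time: 10.9
ee_pos: [0.5929, -0.2067, 0.0278]
tcp_rot: [180.0, 0.0, 100.2]
wrist_force: [0.0, 0.1, 0.2]
opening: 0.0001
```

>>> drive_tool:
  plan:
    - [0,[-0.0005,0.003,0],0]
    - [0,[-0.0005,0.003,0],0]
    - [0,[-0.0005,0.003,0],0]
    - [0,[-0.0007,0.003,0],0]
    - [0,[0,0,0],0]
    - [0,[0,0,0],0]

```text
time: 11.65
ee_pos: [0.5906, -0.1947, 0.0276]
tcp_rot: [180.0, 0.0, 100.2]
wrist_force: [-0.3, -1.2, 0.6]
opening: -0.0001
```

```bash
python3 - <<'E'
from h import *
o=monitor.get_obs();print(o['ee_pos'],o['wrist_force'],o['tcp_rot'])
grab('wrist','w4')
E
```

```text
[ 0.59063989 -0.19468295  0.02762051] [-0.27024159 -1.23020949  0.5573349 ] [1.79997554e+02 2.10147519e-03 1.00197519e+02]
```

View pics/w4.png

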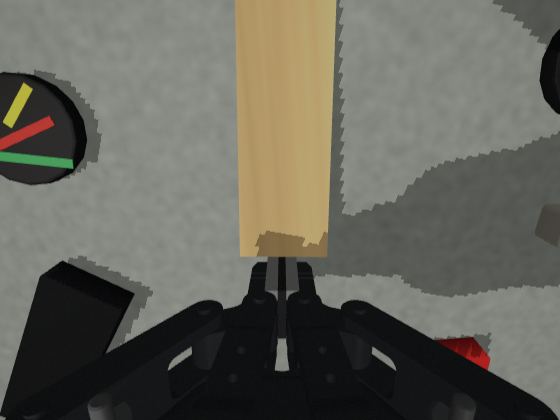

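>>> drive_tool:
  plan:
    - [0,[-0.0014,0.0055,0],0.6]
    - [0,[-0.0014,0.0055,0],0.6]
    - [0,[-0.0015,0.0055,0],0.6]
    - [0,[-0.0015,0.0055,0],0.7]
    - [0,[-0.0016,0.0055,0],0.7]
    - [0,[-0.0016,0.0055,0],0.7]
    - [0,[-0.0016,0.0055,0],0.8]
    - [0,[-0.0016,0.0055,0],0.7]
    - [0,[-0.0017,0.0055,0],0.7]
    - [0,[-0.0017,0.0055,0],0.7]

```text
time: 12.95
ee_pos: [0.5749, -0.1393, 0.0276]
tcp_rot: [180.0, -0.0, 107.0]
wrist_force: [0.2, -0.0, -0.5]
opening: -0.0002
```

```bash
python3 - <<'E'
from h import *
o=monitor.get_obs();print(o['ee_pos'],o['wrist_force'],o['tcp_rot'])
grab('wrist','w5');grab('top','t5')
p=cv2.imread('pics/t5.png');cv2.imwrite('pics/c5.png',cv2.resize(p[140:280,230:370],None,fx=4,fy=4,interpolation=cv2.INTER_CUBIC))
E
```

```text
[ 0.57490545 -0.1393299   0.02758351] [ 0.17829646 -0.04971688 -0.48396958] [ 1.79999629e+02 -1.34650198e-03  1.07041254e+02]
```

View pics/w5.png

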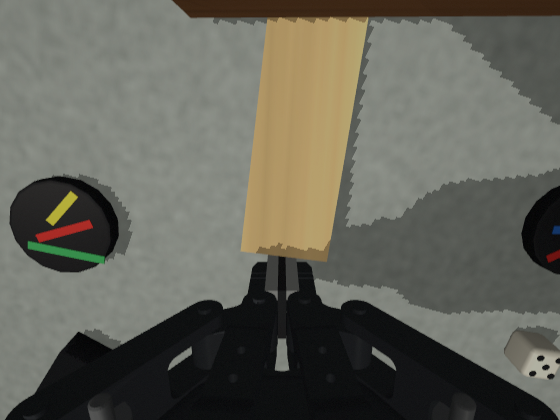

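View pics/c5.png

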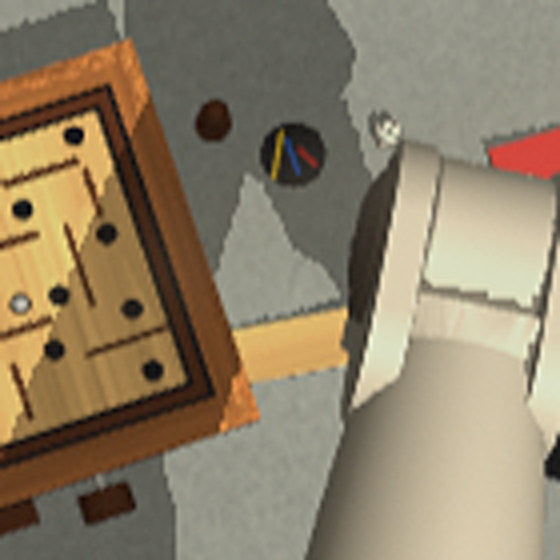

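The wedge has started under the case, but its thick edge (243,252)–(327,261) still sits about 6° off the tool, so it slid without turning. I'll measure it.

```bash
cat >> h.py <<'E'
A=np.radians(17.03);Rc=np.array([[np.cos(A),-np.sin(A)],[np.sin(A),np.cos(A)]])
tc=np.array([.5098,-.0446])-Rc@[-.14,-.12]
inv=lambda p:Rc.T@(np.array(p)[:2]-tc)
E
python3 - <<'E'
from h import *
pos=np.array([0.5749,-0.1393,0.0276]);rpy=[180,0,107.04]
P=[wray(*p,z,pos,rpy)[:2] for p,z in [((242,252),.016),((326.5,261),.016),((268,18),.0075),((368,18),.0075)]]
for p in P: print(p,inv(p))
e=P[1]-P[0];print('heading by edge',np.degrees(np.arctan2(e[1],e[0]))+90,np.linalg.norm(e))
for i,j in((0,2),(1,3)):e=P[j]-P[i];print(np.degrees(np.arctan2(e[1],e[0])))
print(inv(pos))
E
```

```text
[ 0.5533352  -0.13186432] [-0.12393106 -0.21618817]
[ 0.59172723 -0.12487894] [-0.08517663 -0.22075306]
[ 0.53737195 -0.03614971] [-0.11116218 -0.1199953 ]
[ 0.57460012 -0.02474883] [-0.0722274  -0.11999744]
heading by edge 100.31208322591966 0.0390223479961434
99.46862087813865
99.7064265229553
[-0.10548955 -0.22961354]
```

Heading is still 100°. I'm backing off 10 mm and opening the fingers a little, so the two tips make a wide pusher that squares the wedge up.

>>> drive_tool:
  plan:
    - [0,[0.0029,-0.0096,0],0]
    - [0,[0,0,0],0]
    - [0.28,[0,0,0],0]
    - [0.28,[0,0,0],0]
    - [0.28,[0,0,0],0]
    - [0.28,[0,0,0],0]
    - [0.28,[0,0,0],0]

```text
time: 13.92
ee_pos: [0.5779, -0.1493, 0.0276]
tcp_rot: [180.0, 0.0, 107.0]
wrist_force: [-0.2, -0.1, 0.3]
opening: 0.0238
```

```bash
python3 - <<'E'
from h import *
o=monitor.get_obs();print(o['ee_pos'],o['wrist_force'],o['tcp_rot'],o['opening'])
grab('wrist','w6')
E
```

```text
[ 0.57792572 -0.14926256  0.02760859] [-0.20001532 -0.12840832  0.29846114] [1.79998675e+02 1.77264971e-03 1.06997274e+02] 0.02378876074012077
```

View pics/w6.png

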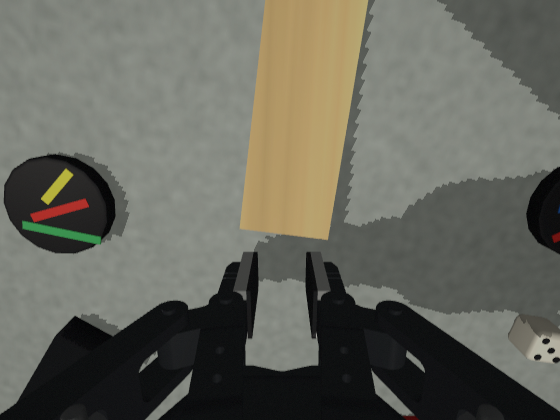

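>>> drive_tool:
  plan:
    - [0.28,[-0.0012,0.0038,-0.002],0]
    - [0.28,[-0.0012,0.0038,0],0]
    - [0.28,[-0.0012,0.0038,0],0]
    - [0.28,[-0.0012,0.0038,0],0]
    - [0.28,[-0.0012,0.0038,0],0]
    - [0.28,[-0.0012,0.0038,0],0]
    - [0.28,[-0.0012,0.0038,0],0]
    - [0.28,[0,0,0],0]

```text
time: 14.98
ee_pos: [0.5694, -0.1224, 0.0256]
tcp_rot: [-180.0, -0.0, 107.0]
wrist_force: [-1.0, 0.3, 1.3]
opening: 0.0242
```

```bash
python3 - <<'E'
from h import *
o=monitor.get_obs();print(o['ee_pos'],o['wrist_force'],o['tcp_rot'],o['opening'])
grab('wrist','w7')
E
```

```text
[ 0.56944944 -0.12241058  0.02561765] [-0.95961554  0.25495867  1.29253803] [-1.79999840e+02 -2.78569392e-03  1.07013238e+02] 0.024171889984767853
```

View pics/w7.png

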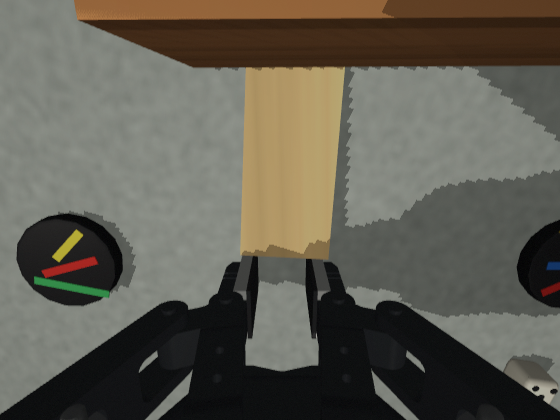

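The wedge is squaring up, with the thick edge now only about 2.5° off. I'm pushing on.

>>> drive_tool:
  plan:
    - [0.28,[-0.0009,0.0029,0],0]
    - [0.28,[-0.0009,0.0029,0],0]
    - [0.28,[-0.0009,0.0029,0],0]
    - [0.28,[-0.0009,0.0029,0],0]
    - [0.28,[-0.0009,0.0029,0],0]
    - [0.28,[0,0,0],0]

```text
time: 15.78
ee_pos: [0.5649, -0.1079, 0.0256]
tcp_rot: [-180.0, -0.0, 107.0]
wrist_force: [0.4, -0.1, 0.2]
opening: 0.0239
```

```bash
python3 - <<'E'
from h import *
o=monitor.get_obs();print(o['ee_pos'],o['wrist_force'],o['tcp_rot'],o['opening'],inv(o['ee_pos']))
grab('wrist','w8')
p=cv2.imread('pics/w8.png');cv2.imwrite('pics/c8.png',cv2.resize(p[60:270,160:400],None,fx=2.8,fy=2.8,interpolation=cv2.INTER_CUBIC))
E
```

```text
[ 0.56493971 -0.10792631  0.02559116] [ 0.37981516 -0.05390025  0.18933589] [-1.79997011e+02 -5.92475471e-03  1.07009936e+02] 0.023897129066237092 [-0.10582461 -0.19669845]
```

View pics/c8.png

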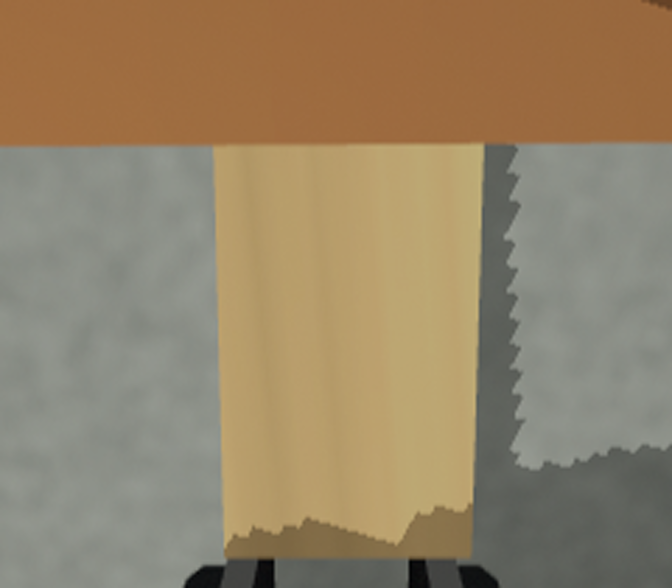

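```bash
python3 - <<'E'
from h import *
pos=np.array([0.56494,-0.10793,0.02559]);rpy=[180,0,107.01]
s=lambda x,y:((x+.5)/2.8-.5+160,(y+.5)/2.8-.5+60)
for p,z in [((227,557),.016),((472,557),.016),((214,146),.009),((484,144),.009),((0,146),.01),((672,143),.01)]: print(inv(wray(*s(*p),z,pos,rpy)))
E
```

```text
[-0.12467659 -0.18557909]
[-0.08508196 -0.18559847]
[-0.12492408 -0.12203065]
[-0.08516821 -0.12177009]
[-0.15608015 -0.12199051]
[-0.05786798 -0.12162407]
```

The wedge is now aligned with the case's y, centred at case x −0.105, with its thin end about 55–56 mm inside. That leaves roughly 13–15 mm. I'm advancing 9 mm, then feeling the way in small steps.

>>> drive_tool:
  plan:
    - [0.28,[-0.0006,0.0019,0],0]
    - [0.28,[-0.0006,0.0019,0],0]
    - [0.28,[-0.0006,0.0019,0],0]
    - [0.28,[-0.0006,0.0019,0],0]
    - [0.28,[-0.0003,0.001,0],0]
    - [0.28,[0,0,0],0]
    - [0.28,[0,0,0],0]

```text
time: 16.7
ee_pos: [0.5623, -0.0996, 0.0256]
tcp_rot: [-180.0, -0.0, 107.0]
wrist_force: [-0.1, -0.7, -0.1]
opening: 0.0238
```

>>> drive_tool:
  plan:
    - [0.28,[-0.0003,0.001,0],0]
    - [0.28,[0,0,0],0]

```text
time: 16.95
ee_pos: [0.562, -0.0986, 0.0256]
tcp_rot: [180.0, -0.0, 107.0]
wrist_force: [0.1, -0.1, -0.0]
opening: 0.024
```

>>> drive_tool:
  plan:
    - [0.28,[-0.0003,0.001,0],0]
    - [0.28,[0,0,0],0]

```text
time: 17.2
ee_pos: [0.5617, -0.0975, 0.0256]
tcp_rot: [180.0, -0.0, 107.0]
wrist_force: [0.8, 0.1, -0.1]
opening: 0.0236
```

>>> drive_tool:
  plan:
    - [0.28,[-0.0003,0.001,0],0]
    - [0.28,[0,0,0],0]

```text
time: 17.45
ee_pos: [0.5614, -0.0965, 0.0256]
tcp_rot: [-180.0, -0.0, 107.0]
wrist_force: [0.4, -0.1, -0.0]
opening: 0.0237
```

>>> drive_tool:
  plan:
    - [0.28,[-0.0003,0.001,0],0]
    - [0.28,[0,0,0],0]

```text
time: 17.7
ee_pos: [0.5611, -0.0955, 0.0256]
tcp_rot: [-180.0, -0.0, 107.0]
wrist_force: [-0.3, -0.5, -0.1]
opening: 0.0241
```

>>> drive_tool:
  plan:
    - [0.28,[-0.0003,0.001,0],0]
    - [0.28,[0,0,0],0]

```text
time: 17.95
ee_pos: [0.5608, -0.0945, 0.0256]
tcp_rot: [180.0, -0.0, 107.0]
wrist_force: [0.8, 0.2, -0.5]
opening: 0.0238
```

>>> drive_tool:
  plan:
    - [0.28,[-0.0002,0.0007,0],0]
    - [0.28,[0,0,0],0]

```text
time: 18.2
ee_pos: [0.5606, -0.0939, 0.0256]
tcp_rot: [180.0, 0.0, 107.0]
wrist_force: [-0.9, 0.3, -0.3]
opening: 0.0239
```

>>> drive_tool:
  plan:
    - [0.28,[-0.0002,0.0007,0],0]
    - [0.28,[0,0,0],0]

```text
time: 18.45
ee_pos: [0.5605, -0.0933, 0.0256]
tcp_rot: [-180.0, 0.0, 107.0]
wrist_force: [0.7, -1.6, -0.5]
opening: 0.024
```

>>> drive_tool:
  plan:
    - [0.28,[-0.0002,0.0007,0],0]
    - [0.28,[0,0,0],0]

```text
time: 18.7
ee_pos: [0.5603, -0.0928, 0.0256]
tcp_rot: [180.0, 0.0, 107.0]
wrist_force: [1.6, -3.8, -0.7]
opening: 0.0239
```

```bash
python3 - <<'E'
from h import *
o=monitor.get_obs();print(o['ee_pos'],o['wrist_force'],o['tcp_rot'],o['opening'],inv(o['ee_pos']))
grab('wrist','w9')
p=cv2.imread('pics/w9.png');cv2.imwrite('pics/c9.png',cv2.resize(p[60:270,160:400],None,fx=2.8,fy=2.8,interpolation=cv2.INTER_CUBIC))
E
```

```text
[ 0.56032082 -0.09280483  0.02562627] [ 1.56896123 -3.80236925 -0.65718839] [1.79997937e+02 4.13668964e-02 1.06979555e+02] 0.023943776316880862 [-0.1058123  -0.18088728]
```

View pics/c9.png

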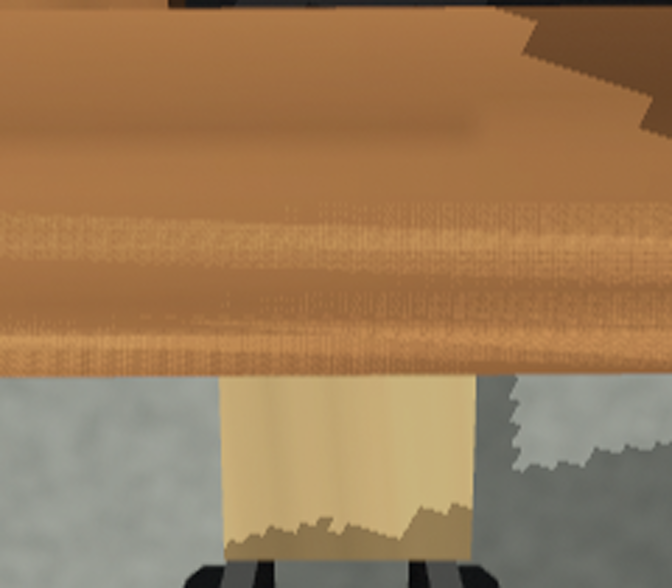

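The push force rose 0.7 → 1.7 → 4.1 N over the last 1.5 mm, so the wedge bears against the case. I'm stopping there, backing off and going up to press again.

>>> drive_tool:
  plan:
    - [0.28,[0.0006,-0.0019,0],0]
    - [0.28,[0.0015,-0.0048,0],0]
    - [0.28,[0.003,-0.0096,0],0]
    - [0.28,[0.003,-0.0096,0],0]
    - [0.28,[0,0,0.03],0]
    - [0.28,[0,0,0.045],0]
    - [0,[0,0,0.045],0]
    - [0,[0,0,0.045],0]
    - [0,[0,0,0],0]
    - [0,[0,0,0],0]

```text
time: 20.0
ee_pos: [0.5683, -0.1188, 0.19]
tcp_rot: [-180.0, -0.0, 107.0]
wrist_force: [-0.6, 0.1, -1.3]
opening: 0.0
```

```bash
python3 - <<'E'
from h import *
o=monitor.get_obs();print(list(o['ee_pos']),o['wrist_force'],list(o['tcp_rot']),o['opening'])
grab('wrist','w10')
p=cv2.imread('pics/w10.png');cv2.imwrite('pics/c10.png',cv2.resize(p[90:290,180:400],None,fx=3,fy=3,interpolation=cv2.INTER_CUBIC))
E
```

```text
[np.float64(0.5683483840898574), np.float64(-0.11876173272422479), np.float64(0.18997876644599224)] [-0.63192677  0.10196815 -1.33552848] [np.float64(-179.9795662353502), np.float64(-0.01525224409373317), np.float64(106.97521577706092)] 1.1602022630892696e-05
```

View pics/w10.png

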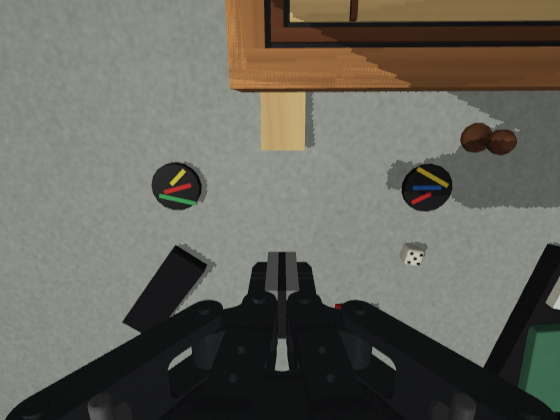

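View pics/c10.png

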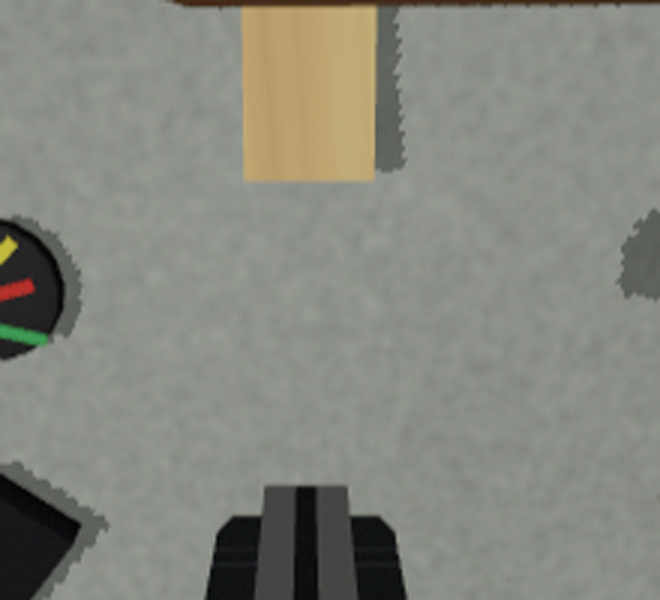

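The wedge stands square under the case, with its thick end at (262–305, 150). Now I'm pressing the corner again at the same spot.

>>> drive_tool:
  plan:
    - [0,[-0.0125,0.023,0],0]
    - [0,[-0.0125,0.023,0],0]
    - [0,[-0.0125,0.023,0],0]
    - [0,[-0.0129,0.023,-0.02],0]
    - [0,[0,0,-0.03],0]
    - [0,[0,0,-0.02],0]
    - [0,[0,0,-0.006],0]
    - [0,[0,0,0],0]
    - [0,[0,0,0],0]

```text
time: 21.18
ee_pos: [0.5183, -0.0265, 0.1153]
tcp_rot: [180.0, 0.0, 107.0]
wrist_force: [-0.2, 0.6, -0.5]
opening: 0.0001
```

>>> drive_tool:
  plan:
    - [0,[0,0,-0.003],0]
    - [0,[0,0,-0.002],0]
    - [0,[0,0,0],0]
    - [0,[0,0,0],0]

```text
time: 21.68
ee_pos: [0.5179, -0.0264, 0.1096]
tcp_rot: [180.0, 0.0, 107.0]
wrist_force: [-1.1, 0.4, -0.4]
opening: 0.0002
```

>>> drive_tool:
  plan:
    - [0,[0,0,-0.002],0]
    - [0,[0,0,0],0]
    - [0,[0,0,0],0]

```text
time: 22.05
ee_pos: [0.5179, -0.0264, 0.1076]
tcp_rot: [-180.0, 0.0, 107.0]
wrist_force: [0.3, -0.5, -0.8]
opening: 0.0003
```

>>> drive_tool:
  plan:
    - [0,[0,0,-0.001],0]
    - [0,[0,0,0],0]
    - [0,[0,0,0],0]

```text
time: 22.42
ee_pos: [0.518, -0.0264, 0.107]
tcp_rot: [180.0, 0.0, 107.0]
wrist_force: [-1.0, 0.2, 5.9]
opening: 0.0002
```

>>> drive_tool:
  plan:
    - [0,[0,0,-0.0007],0]
    - [0,[0,0,0],0]
    - [0,[0,0,0],0]

```text
time: 22.8
ee_pos: [0.518, -0.0264, 0.107]
tcp_rot: [179.9, 0.0, 107.0]
wrist_force: [-4.0, -0.3, 10.2]
opening: -0.0001
```

At 10 N the corner stays at 85 mm, so it no longer gives. I'm releasing and withdrawing.

>>> drive_tool:
  plan:
    - [0,[0,0,0.003],0]
    - [0,[0,0,0.006],0]
    - [0,[0,0,0.02],0]
    - [0,[0,0,0.04],0]
    - [0,[0,0,0.05],0]
    - [0,[-0.03,-0.03,0.04],0]
    - [0,[-0.04,-0.04,0.03],0]
    - [0,[-0.03,-0.02,0],0]
    - [0,[0,0,0],0]
    - [0,[0,0,0],0]

```text
time: 24.05
ee_pos: [0.4192, -0.1154, 0.2941]
tcp_rot: [180.0, -0.0, 107.0]
wrist_force: [0.1, -0.1, 0.2]
opening: -0.0001
```

```bash
python3 - <<'E'
from h import *
o=monitor.get_obs();pos,rpy=o['ee_pos'],o['tcp_rot'];print(o['time'],pos,o['wrist_force'],rpy)
np.savez('pics/w11.npz',pos=pos,rpy=rpy)
grab('wrist','w11')
p=cv2.imread('pics/w11.png');cv2.imwrite('pics/c11.png',cv2.resize(p[100:280,340:560],None,fx=3.4,fy=3.4,interpolation=cv2.INTER_CUBIC))
E
```

```text
24.05 [ 0.41918274 -0.11535957  0.29413657] [ 0.07098012 -0.09740751  0.15825073] [ 1.79982230e+02 -1.99848005e-05  1.06971926e+02]
```

View pics/w11.png

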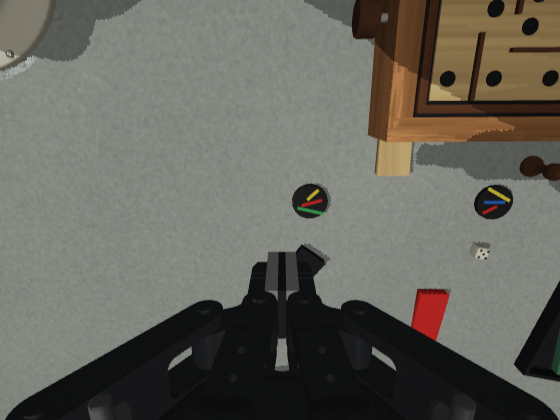

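View pics/c11.png

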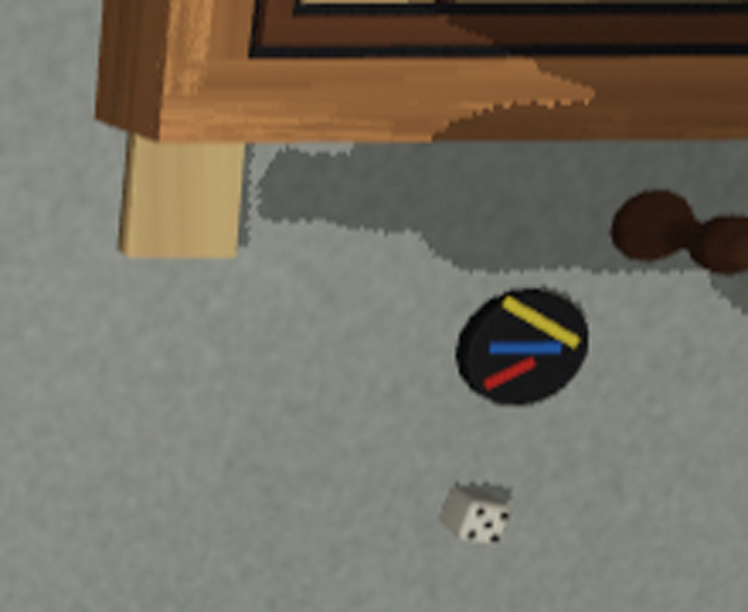

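```bash
python3 - <<'E'
from h import *
d=np.load('pics/w11.npz');pos,rpy=d['pos'],d['rpy']
s=lambda x,y:((x+.5)/3.4-.5+340,(y+.5)/3.4-.5+100)
P=[wray(*s(*p),z,pos,rpy) for p,z in [((159,142),.085),((748,141),.085),((127,258),.016),((238,258),.016)]]
for p in P: print(p,inv(p))
e=P[1]-P[0];print(np.degrees(np.arctan2(e[1],e[0])))
grab('top','t12')
p=cv2.imread('pics/t12.png');q=cv2.imread('pics/top0.png')
cv2.imwrite('pics/c12.png',cv2.resize(p[140:280,170:370],None,fx=4,fy=4,interpolation=cv2.INTER_CUBIC))
E
```

```text
[ 0.50915304 -0.04477482  0.085     ] [-0.1406698  -0.11997768]
[0.67804909 0.00703942 0.085     ] [ 0.03599539 -0.1199004 ]
[ 0.53800055 -0.08881556  0.016     ] [-0.12598552 -0.17053594]
[ 0.57781455 -0.07667513  0.016     ] [-0.0843617  -0.17058827]
17.05506133347665
```

View pics/c12.png

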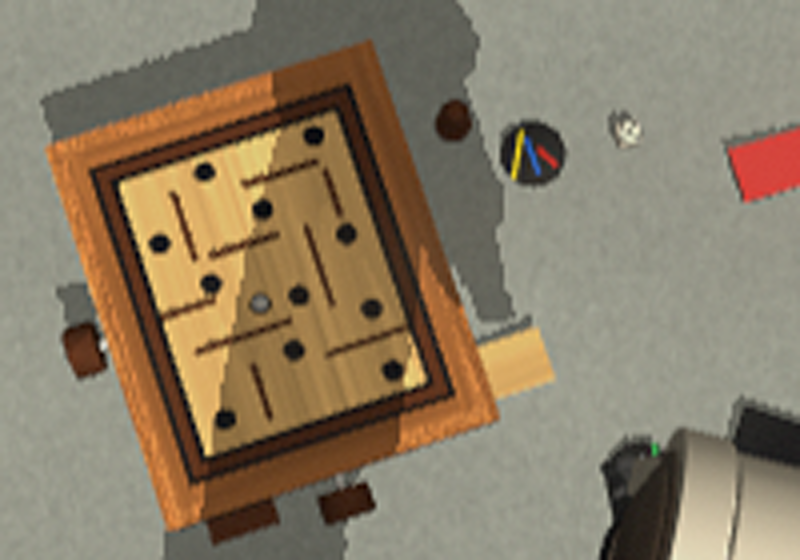

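The case corners are at the same pixels as at the start. The wedge's thick end is at case y −0.1706, so the thin end is 69.4 mm inside, square and bearing. The other things haven't moved, and the robot is clear of everything. I'm handing it in.

```bash
python3 - <<'E'
from workcell import job
print(job.job_done())
E
```

```text
the job is handed in; nothing more can be done
None
```

The wedge now sits in the gap under the right-hand side of the case at the footless corner, and the corner no longer rocks. I handed the job in at about 24 s, with the arm clear of everything.

- **First press:** the corner gave way from 85 mm to about 76 mm, with about 2 N read on the way down (noise is near 1 N). The reading rose to 8.7 N at the table. It came back up when released.
- **Pushing the wedge:** my first push, with the fingertips shut, did not turn the wedge in line with the case. I backed off, opened the fingers slightly to make a wider pusher, and it then squared up. I stopped when the push force rose from under 1 N to about 4 N over the last 1.5 mm.
- **Second press:** the corner held at 85 mm under about 10 N, with no give.
- **Last picture checks:**
  - The case had not moved from its starting place, to within about 1 mm.
  - The thin end of the wedge was about 69 mm inside and square to the case, about 35 mm from the corner.
  - The things around the case were still where they started. Tile_b was partly hidden by the arm in the last top view, but the wrist picture just before showed it, apparently undisturbed.

No check failed. The camera measurements of the case face differed from each other by up to 2 mm, so I relied on the push force to decide where to stop.

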